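Gauge the gasket groove of a seal plate and mark the reading

TASK

Take the depth gauge from its stand and push its sprung probe straight down into the groove of the seal plate until the foot of the gauge sits flat and firm on the plate, pressing with no more than about 20 N, and keep it there for a second; the gauge then holds its reading, so press the probe on nothing else. Put the gauge back upright on its stand as it was, and slide the orange marker of the recording rail to the depth that the dial's red needle shows. Leave the carton and the jar alone.

Things in the scene. Friction and masses are not known exactly. Their poses are not given: they have to be found in the camera images.
- gauge: Groove depth gauge, loose, about 0.25 kg. Steel foot bar 66 (x) by 26 (y) by 10 (z) mm; on it a blue grip 34 (x) by 22 (y) mm, from 10 to 70 mm above the underside, to be held across its 22 mm; a dial of 54 mm diameter stands out along +x, to 89 mm. Origin: centre of the foot's flat underside, where the probe comes out; z up. It starts upright on the stand, foot across both rails.
- probe: The gauge's brass probe, a 5 mm round pin. Origin: its tip; axes as the gauge's. It starts fully out, tip 16 mm below the foot. Sprung and stiff: 5 N starts it in, 7 N at 16 mm, and friction keeps it where it was pushed to (it does not come out again), so the tip's distance below the foot is the reading. Over 3 N on it outside the groove spoils it.
- plate: Aluminium plate, 120 by 120 by 36 mm, on a fixed rubber-mounted base (sinks under 1 mm at 20 N). Origin: middle of its underside. One groove 14 mm wide along its y axis through the middle of the flat top, edge to edge; dark floor 5 to 12 mm below the top (unknown). The gauge's foot is to span it (x along the plate's x), near its middle. Over 25 N in all from the gauge spoils the plate.
- stand: Fixed grey stand, 100 (x) by 56 (y) mm: two flat rails, tops 45 mm above its origin (centre of the underside), with a 40 mm wide lane between them along y, 37 mm deep. The gauge belongs with its foot across both rails (x along x, either way round), probe hanging free in the lane, within 12 mm of the middle along x and 20 mm along y.
- needle_point (a point): Point of the red needle on the gauge's dial: a white face of 51 mm diameter on the foot, centre 62 mm from the gauge's origin along its +x, facing up; the point is 19 mm from that centre, 17.5 mm above the foot's underside. 16 divisions of 1 mm depth, 0.28 rad each, clockwise from 0 (green dot before it): at depth d mm the needle stands at 2.24 - 0.28 d rad from the gauge's +x, anticlockwise seen from above. Starts at 16.
- rail: Fixed grey recording rail, 70 (x) by 190 (y) by 32 (z) mm, origin at the centre of its underside. White scale on top along y with the dial's 16 divisions, 7 mm each, every fourth tick longer: 0 (green square before it) at y = -56 mm, 16 at y = +56 mm, so depth d mm is at y = -56 + 7 d mm.
- marker_grip (a point): The rail's orange marker, an upright block 18 (x) by 14 (y) by 36 (z) mm with a small pointer at its +x foot; it slides along the rail's y, -56 to +56 mm, at x = -18 mm, with about 1.5 N of friction, and stays where it is left. It starts near 0. The point lies on its centre line, 10 mm below its top, 61 mm above the rail's underside; the block clears the rail's top by 3 mm.
- carton: Small cardboard carton, 70 by 50 by 60 mm, bystander; origin at the centre of its underside.
- jar: Small jar, 52 mm diameter, 75 mm high, bystander; origin at the centre of its underside.
Mind the look-alikes: they are no part of the job. Several things have the shape of the gauge; the one meant has the colours described above.

How it is judged:
By the outcome, as a careful person would: the job done as asked, in the order asked, and still so for the second after the job is handed in, with the robot touching nothing.
It also fails if it takes over 62 s, if anything falls off the work surface, if the arm or the gripper's body presses on something with over 40 N, if the wrist force passes 120 N, or if a joint passes its speed limit or range.

ROBOT

A 6-joint arm with a two-finger parallel gripper is mounted at the origin on the work surface. World frame = base frame: x ahead of the robot, y to its left, z up, the work surface at z = 0. Lengths are in m, angles in rad, forces in N, time in s.
With the tool pointing down it reaches from about 0.4 to 0.925 m from the base axis. Payload 3.4 kg.
Tool frame: the origin (TCP) lies at the centre of the arm's flange, where the gripper is bolted on; the fingertips stand 173 mm ahead of it and the grasp point (between the pads) lies 155 mm ahead of it; z points along the fingers, y is the direction in which the jaws open and shut (so a half turn about z gives the same grasp; the last joint's range is limited). The gripper opens to 85 mm and grips with 20 to 120 N. Pads are 22 mm wide; open, the fingers measure 114 mm over their backs; the gripper's body (76 mm by 85 mm) begins 54 mm behind the grasp point. The pads swing forward as they close: fully open they stand 13 mm farther back than shut.
Start: joints at [1.226, 0.307, 1.506, -0, 1.328, -0.073], TCP at [0.154, 0.554, 0.405] pointing down, gripper open.
Joint ranges: [-3.12, 3.12], [-1.05, 2.28], [0.14, 2.33], [-1.42, 4.57], [0.1, 2.73], [-2.68, 2.68]. Speed limits (rad/s): [2.57, 2.57, 3.14, 3.14, 3.14, 3.14].

INTERFACE

Orientations are given as a rotation vector (axis times angle).
In Python, from station import arm gives the robot as it stands.
- The arm moves only by the tool play_rows, never from a script. Its argument "commands" is one flat list of numbers, 7 for each row, row after row: the shift along the tool's x, y, z in mm, then the turn, a rotation vector about the tool's x, y, z in degrees, then the opening, from 0 (shut) to 1 (fully open). A call has 1 to 12 rows; each row shifts and turns the commanded pose from where the row before left it, along the tool's axes as they then stand; what a row does not reach is not made up. A row lasts 1/8 s, in which the tool goes at most 62.5 mm and 10.7 degrees, less where a joint would pass 70% of its speed; a pose out of reach is approached as far as the arm can. A call with a gripper value outside its range is refused whole. The fingers move at their own pace and stop on an object; the grip force is fixed at half the most. Time passes only in rows, so rows that do not move let the fingers close. It gives the time, the measured TCP pose, the force and the opening at its end, in the units of the state.
- arm.state(): the state, without advancing time (a new reading comes with each control period).
- arm.grab_frame(name): name is "scene" or "top" or "wrist"; returns the picture (480x640x3 uint8, red, green, blue); there is no depth.
- arm.camera_params(name): a dict with "K" (3x3 intrinsics, pixels), "cam_to_world" (4x4, takes a point from camera to world coordinates). Camera axes: x right, y up, looking along -z (the intrinsics and any distortion apply to the point x, -y, -z); pixel columns grow to the right and rows downward; lengths in m; the calibration is good to about 2 mm. A picture is of the moment at which its call begins: read the wrist's pose just before it. camera_params takes no time and is no camera call; for the wrist camera it gives the pose at the moment of the call.
- arm.finish_job(): hands the job in, once; it reports no verdict.
The state is a dict: "time_s": time; "joint_positions": joint angles; "joint_vel": joint speeds; "effort": joint torques, N m; "tool_pos": TCP position; "tool_rot": TCP orientation; "wrist_force": force on the tool from outside, world axes, zero at the start; "moment": the same for the moment, N m; "grip_width": opening from 0.0 (shut) to 1.0 (fully open).
Only numpy, scipy, OpenCV 4.12 (cv2) and the standard library are available. Lean on these libraries where they do the work, as an engineer would, in place of code of your own. Each camera call takes 0.05 s, during which the arm holds its last target. There are 200 camera calls.

## Working session

There is one attempt and no reset: what is moved stays moved. The work goes in short steps, Python scripts to look and compute and a tool call to move; the robot and the scene stay as the last step left them, time stands still between calls to the robot, and variables do not carry over. Pictures are saved under pics/ and viewed, about 8 in all and at most 12, crops included, and the job is handed in when it is done.

Besides the shell and the picture viewer there is one more tool, called after "Request:" as name(argument=value, ...) on one line, values as JSON. play_rows: Moves the arm, as the interface text tells. Its arguments: {"type":"object","properties":{"commands":{"type":"array"}},"required":["commands"]}

```bash
mkdir -p pics; ls; cat > h.py <<'E'
import numpy as np, cv2
from station import arm
from scipy.spatial.transform import Rotation as R
def shot(n,f):
    P=arm.camera_params(n); im=arm.grab_frame(n); cv2.imwrite('pics/'+f,im[:,:,::-1]); return im,P
def ray(P,u,v):
    K=np.array(P['K']);T=np.array(P['cam_to_world'])
    d=np.linalg.solve(K,[u,v,1.]); d=T[:3,:3]@[d[0],-d[1],-d[2]]; return T[:3,3],d
def onz(P,u,v,z):
    o,d=ray(P,u,v); return o+d*(z-o[2])/d[2]
def proj(P,p):
    K=np.array(P['K']);T=np.array(P['cam_to_world']); c=T[:3,:3].T@(np.array(p)-T[:3,3]); q=K@[c[0],-c[1],-c[2]]; return q[:2]/q[2]
E
python3 - <<'E'
from h import *
a,P=shot('top','top1.png'); b,Q=shot('scene','scene1.png')
print({k:np.round(v,3).tolist() if not isinstance(v,str) else v for k,v in P.items()}); print({k:np.round(v,3).tolist() for k,v in Q.items()})
s=arm.state(); print(s)
E
```

```text
pics
{'K': [[540.139, 0.0, 312.867], [0.0, 540.139, 245.975], [0.0, 0.0, 1.0]], 'cam_to_world': [[0.018, 0.994, -0.105, 0.43], [-1.0, 0.016, -0.025, 0.057], [-0.023, 0.106, 0.994, 1.208], [0.0, 0.0, 0.0, 1.0]]}
{'K': [[499.605, 0.0, 317.384], [0.0, 499.605, 239.8], [0.0, 0.0, 1.0]], 'cam_to_world': [[0.453, -0.729, 0.514, 1.037], [0.891, 0.38, -0.246, -0.152], [-0.016, 0.569, 0.822, 0.883], [0.0, 0.0, 0.0, 1.0]]}
{'time_s': 0.1, 'joint_positions': array([ 1.22551866e+00,  3.07487212e-01,  1.50749074e+00, -5.10674832e-06,
        1.32843815e+00, -7.35122163e-02]), 'joint_vel': array([-0.00144833,  0.00049614, -0.00375772, -0.00108551,  0.00125683,
        0.000687  ]), 'effort': array([ 1.07796568e-03, -4.58529532e+01, -2.52610677e+01, -1.57203781e-04,
        5.54634767e-03, -6.86981735e-06]), 'tool_pos': array([0.15427982, 0.5536093 , 0.4038988 ]), 'tool_rot': array([-4.25522924e-01, -3.11226217e+00,  2.80298357e-03]), 'wrist_force': array([-0.35989024,  0.59109259, -0.00240918]), 'moment': array([0.08484303, 0.03886394, 0.01248849]), 'grip_width': 1.0052110203415474}
```

View pics/top1.png

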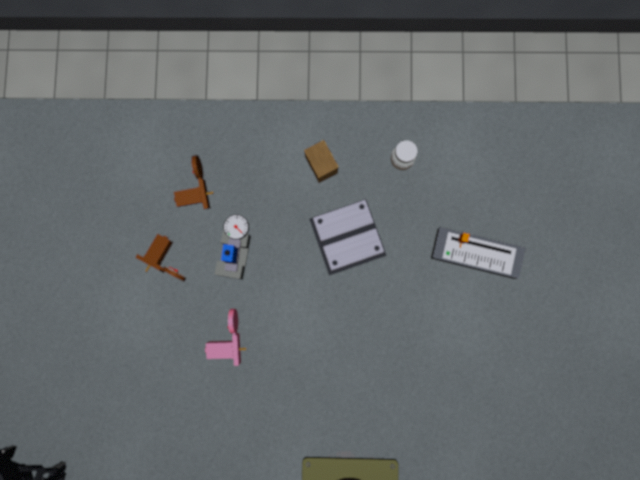

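View pics/scene1.png

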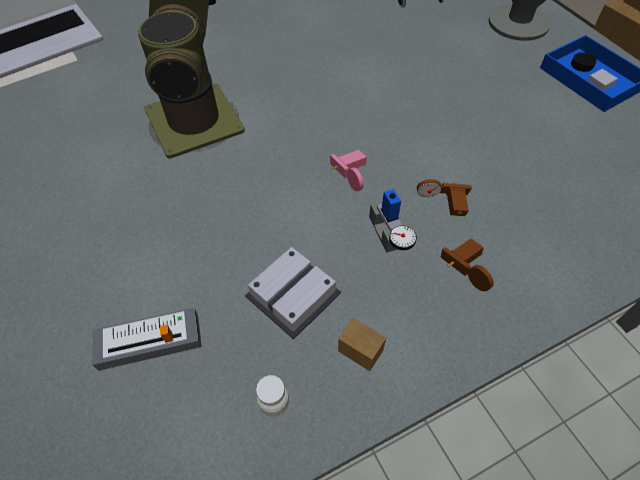

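The top view shows the blue gauge on its stand at about (229,254) with its dial at (236,227). The plate is at (347,237), the rail at (478,252) and the marker at (464,238). The brown and pink gauges are look-alikes.

```bash
python3 - <<'E'
from h import *
P=arm.camera_params('top');Q=arm.camera_params('scene')
def comps(f,lo,hi,roi,hsv=True,mina=8):
    im=cv2.imread('pics/'+f); im=cv2.cvtColor(im,cv2.COLOR_BGR2HSV)
    m=cv2.inRange(im,lo,hi); k=np.zeros_like(m); x0,y0,x1,y1=roi; k[y0:y1,x0:x1]=m[y0:y1,x0:x1]
    n,l,s,c=cv2.connectedComponentsWithStats(k); 
    return [(s[i,4],np.round(c[i],1),s[i,:4],cv2.minAreaRect(np.argwhere(l==i)[:,::-1].astype(np.float32))) for i in range(1,n) if s[i,4]>=mina]
def tri(a,b):
    o,d=ray(P,*a);q,e=ray(Q,*b);d/=np.linalg.norm(d);e/=np.linalg.norm(e)
    t=np.linalg.lstsq(np.c_[d,-e],q-o,rcond=None)[0];x,y=o+t[0]*d,q+t[1]*e
    return (x+y)/2,np.linalg.norm(x-y)
print('blue');B=comps('top1.png',(105,150,60),(130,255,255),(200,200,260,290));print(B);Bs=comps('scene1.png',(105,150,60),(130,255,255),(360,170,420,260));print(Bs)
print('dial');D=comps('top1.png',(0,0,190),(180,60,255),(215,205,255,245));print(D);Ds=comps('scene1.png',(0,0,190),(180,60,255),(380,215,425,260));print(Ds)
print('orange');O=comps('top1.png',(5,180,120),(22,255,255),(430,220,530,280));print(O);Os=comps('scene1.png',(5,180,120),(22,255,255),(140,310,190,350));print(Os)
print('plate');L=comps('top1.png',(0,0,120),(180,60,255),(300,190,395,280),mina=100);print(L);Ls=comps('scene1.png',(0,0,120),(180,60,255),(240,240,345,340),mina=100);print(Ls)
print('railwhite');W=comps('top1.png',(0,0,170),(180,60,255),(425,220,530,285),mina=30);print(W)
print('green');G=comps('top1.png',(45,120,60),(85,255,255),(425,220,530,285),mina=1);print(G)
print('grn scene',comps('scene1.png',(45,120,60),(85,255,255),(85,300,210,370),mina=1))
print('dial tri',tri(D[0][1],Ds[0][1]))
for a in L: 
  for b in Ls: print('plate tri',tri(a[1],b[1]))
print('blue top',onz(P,*B[0][1],.115)); print('dial',onz(P,*D[0][1],.062))
import cv2 as c
big=c.resize(c.imread('pics/top1.png')[190:290,200:530],None,fx=2.4,fy=2.4,interpolation=2);c.imwrite('pics/c1.png',big)
E
```

```text
blue
[(np.int32(201), array([228.1, 252.9]), array([221, 244,  15,  18], dtype=int32), ((228.3000030517578, 252.89999389648438), (13.01076602935791, 16.970563888549805), 8.130102157592773))]
[(np.int32(412), array([390.7, 204.5]), array([382, 189,  19,  31], dtype=int32), ((391.0, 204.0), (30.0, 18.0), 90.0))]
dial
[(np.int32(160), array([235. , 226.9]), array([228, 218,  16,  19], dtype=int32), ((235.5, 227.0), (18.0, 15.0), 90.0))]
[(np.int32(256), array([402.5, 235.8]), array([391, 227,  24,  19], dtype=int32), ((402.5, 236.0), (18.0, 23.0), 90.0))]
orange
[(np.int32(49), array([464.7, 237.3]), array([462, 233,   7,   9], dtype=int32), ((465.0, 237.0), (8.0, 6.0), 90.0))]
[(np.int32(71), array([163.5, 329.7]), array([160, 325,   8,  10], dtype=int32), ((163.5, 329.5), (9.0, 7.0), 90.0))]
plate
[(np.int32(1368), array([342.8, 219.7]), array([313, 200,  60,  40], dtype=int32), ((342.8895568847656, 219.4949493408203), (25.255023956298828, 55.971702575683594), 70.82099914550781)), (np.int32(1375), array([353.1, 248.6]), array([324, 229,  60,  41], dtype=int32), ((353.26507568359375, 2
[... 730 characters left out ...]
((447.5, 253.0), (1.0, 0.0), 180.0))]
grn scene [(np.int32(11), array([179.4, 317.9]), array([178, 317,   4,   3], dtype=int32), ((179.5, 318.0), (2.0, 3.0), 90.0))]
dial tri (array([0.59091934, 0.25385551, 0.0563076 ]), np.float64(0.0015887829226139637))
plate tri (array([0.59557662, 0.01015722, 0.12355135]), np.float64(0.0294646990170015))
plate tri (array([0.61185334, 0.02109246, 0.045125  ]), np.float64(0.0016739417164439334))
plate tri (array([0.54998651, 0.00430232, 0.05581005]), np.float64(0.010380574057187423))
plate tri (array([ 0.56538941,  0.015369  , -0.02914973]), np.float64(0.04380096269241684))
blue top [0.52935022 0.2568471  0.115     ]
dial [0.5904769  0.25361077 0.062     ]
```

```bash
cat >> h.py <<'E'
def T():
    s=arm.state(); return np.array(s['tool_pos']), R.from_rotvec(s['tool_rot'])
def rel(target,yaw_y=None):
    """mm shift in tool axes to bring grasp point (155 ahead) to target; turn (deg about tool z) so tool y lies at yaw_y deg"""
    p,r=T(); g=p+r.apply([0,0,.155]); t=r.inv().apply(np.array(target)-g)*1000
    y=r.apply([0,1,0]); a=np.degrees(np.arctan2(y[1],y[0])); z=r.apply([0,0,1])
    out=dict(grasp=np.round(g,4),shift=np.round(t,1),yang=round(a,2),zaxis=np.round(z,4))
    if yaw_y is not None: out['turn']=round(-((yaw_y-a+90)%180-90),2)
    return out
E
python3 - <<'E'
from h import *
p,r=T(); C=np.array(arm.camera_params('wrist')['cam_to_world']); print(np.array(arm.camera_params('wrist')['K']).round(1))
print('cam in tool',r.inv().apply(C[:3,3]-p)); print((r.inv().as_matrix()@C[:3,:3]).round(3))
print(rel([.56,.255,.25],84))
E
```

```text
[[367.9   0.  314.5]
 [  0.  367.9 238.8]
 [  0.    0.    1. ]]
cam in tool [ 0.07416277 -0.0003501   0.03054392]
[[-0.     0.958  0.287]
 [ 1.     0.     0.001]
 [ 0.     0.287 -0.958]]
{'grasp': array([0.1542, 0.5533, 0.2489]), 'shift': array([-471. , -178.5,   -0.8]), 'yang': np.float64(74.43), 'zaxis': array([-6.0e-04, -1.7e-03, -1.0e+00]), 'turn': np.float64(-9.57)}
```

View pics/c1.png

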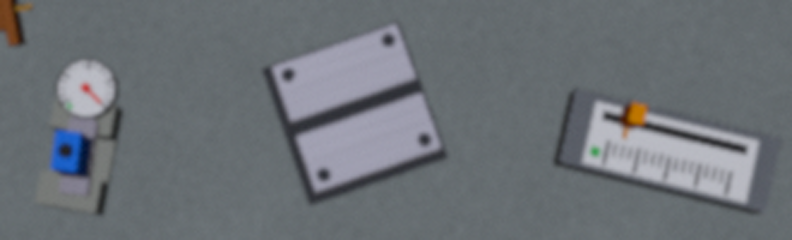

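The crop confirms that rail 0 (the green square) is at the image-left end, the marker is near 0, and the plate groove is tilted about 18°. Next I go above the gauge.

Request:
play_rows(commands=[-52,-20,0,0,0,0,1,-52,-20,0,0,0,0,1,-52,-20,0,0,0,0,1,-52,-20,0,0,0,0,1,-52,-20,0,0,0,0,1,-52,-20,0,0,0,0,1,-52,-20,0,0,0,0,1,-52,-20,0,0,0,0,1,-52,-20,0,0,0,0,1,0,0,0,0,0,-9.6,1,0,0,0,0,0,0,1])

```text
time_s: 1.48
tool_pos: [0.5573, 0.2541, 0.4039]
tool_rot: [-0.169, -3.135, 0.001]
wrist_force: [-0.4, 0.6, 1.4]
grip_width: 1.003
```

```bash
python3 - <<'E'
from h import *
print(arm.state()['time_s'],rel([.56,.255,.25])); im,P=shot('wrist','w1.png')
h=cv2.cvtColor(im,cv2.COLOR_RGB2HSV)
m=cv2.inRange(h,(105,150,60),(130,255,255)); n,l,s,c=cv2.connectedComponentsWithStats(m)
for i in range(1,n):
  if s[i,4]>200: print('blue',s[i],c[i])
m=cv2.inRange(h,(0,0,170),(180,50,255)); n,l,s,c=cv2.connectedComponentsWithStats(m)
for i in range(1,n):
  if s[i,4]>200:
    k=cv2.findContours((l==i).astype(np.uint8),0,1)[0][0]; e=cv2.fitEllipse(cv2.convexHull(k)); print('white',s[i],e,onz(P,*e[0],.062))
E
```

```text
1.475 {'grasp': array([0.557 , 0.254 , 0.2489]), 'shift': array([-2.9,  1.3, -1.1]), 'yang': np.float64(83.84), 'zaxis': array([-1.6e-03, -4.0e-04, -1.0e+00])}
blue [ 301  167   32   53 1387] [316.58543619 192.64311464]
white [172  79  45  40 376] ((193.71507263183594, 98.68975830078125), (35.64934539794922, 49.21508026123047), 124.89317321777344) [0.44991272 0.16885961 0.062     ]
white [ 140   82   69   75 1375] ((177.73968505859375, 113.5742416381836), (68.81758117675781, 104.5365982055664), 49.8902587890625) [0.45954709 0.15386981 0.062     ]
white [ 287  123   75   80 3363] ((324.0016784667969, 162.9486541748047), (86.82386016845703, 95.7853012084961), 89.2199935913086) [0.51089557 0.26663156 0.062     ]
white [   0  180  109  105 6285] ((48.26853942871094, 236.86187744140625), (96.93861389160156, 125.15946960449219), 52.247520446777344) [0.54855498 0.01830977 0.062     ]
white [209 207  29  29 228] ((224.3483428955078, 262.0206298828125), (33.828853607177734, 106.8423080444336), 175.57138061523438) [0.5885076  0.16864622 0.062     ]
white [288 210  72  33 825] ((320.34185791015
[... 407 characters left out ...]
.67696380615234) [0.60221209 0.03374585 0.062     ]
white [496 306  44  17 215] ((517.656494140625, 314.0262145996094), (16.337398529052734, 45.65825653076172), 99.68651580810547) [0.66936657 0.43364825 0.062     ]
white [496 322  26  20 225] ((507.2350158691406, 330.6171875), (21.15892791748047, 30.501602172851562), 80.0746841430664) [0.6860761  0.42463365 0.062     ]
white [206 331  66  36 646] ((232.54721069335938, 348.5712585449219), (30.927892684936523, 84.06974792480469), 102.59627532958984) [0.6774035 0.1607619 0.062    ]
white [ 208  355   54   66 1277] ((233.0516815185547, 382.0654296875), (55.43819046020508, 74.23116302490234), 168.74203491210938) [0.71529851 0.15472392 0.062     ]
```

View pics/w1.png

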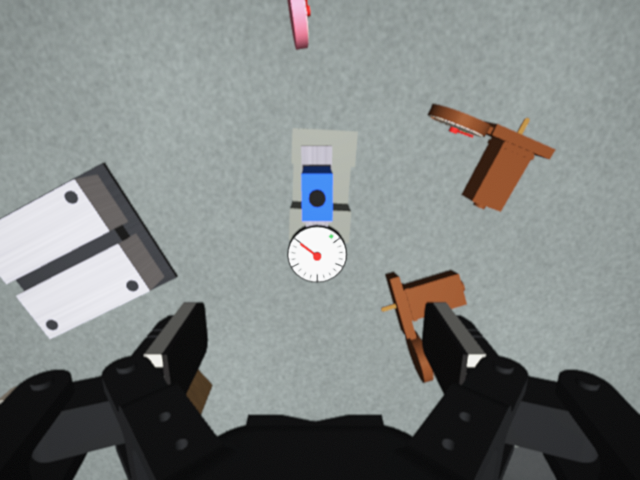

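```bash
python3 - <<'E'
from h import *
W=arm.camera_params('wrist');P=arm.camera_params('top');Q=arm.camera_params('scene')
a=onz(W,317,198,.115);d=onz(W,317,255.5,.0625);print(a,d,np.linalg.norm((a-d)[:2]),np.degrees(np.arctan2(*(d-a)[1::-1])))
print('foot end',onz(W,317,146,.055))
def dots(f,roi):
    im=cv2.imread('pics/'+f,0); x0,y0,x1,y1=roi; g=cv2.resize(im[y0:y1,x0:x1],None,fx=4,fy=4,interpolation=2)
    m=(g<75).astype(np.uint8); n,l,s,c=cv2.connectedComponentsWithStats(m)
    return [((c[i]+.5)/4+[x0-.5,y0-.5]).round(1).tolist()+[int(s[i,4])] for i in range(1,n) if 60<s[i,4]<2500 and .5<s[i,2]/s[i,3]<2]
for f,r in(('top1.png',(312,200,388,270)),('scene1.png',(245,245,340,330)),('w1.png',(0,165,175,340))): print(f,dots(f,r))
E
```

```text
[0.52957654 0.25896345 0.115     ] [0.59071116 0.2527738  0.0625    ] 0.061447165491558244 -5.781280880477096
foot end [0.49650673 0.26284145 0.055     ]
top1.png [[361.4, 206.3, 111], [319.6, 220.7, 109], [376.5, 247.7, 110], [334.4, 262.4, 117]]
scene1.png [[291.2, 253.3, 254], [326.7, 281.5, 280], [256.1, 284.2, 305], [291.5, 314.8, 334]]
w1.png [[70.9, 196.8, 1322], [131.9, 285.3, 971], [51.5, 324.5, 890], [172.9, 337.2, 257]]
```

```bash
python3 - <<'E'
from h import *
W=arm.camera_params('wrist');P=arm.camera_params('top');Q=arm.camera_params('scene')
def tri(a,b,P,Q):
    o,d=ray(P,*a);q,e=ray(Q,*b);d/=np.linalg.norm(d);e/=np.linalg.norm(e)
    t=np.linalg.lstsq(np.c_[d,-e],q-o,rcond=None)[0];x,y=o+t[0]*d,q+t[1]*e
    return ((x+y)/2).round(4),round(np.linalg.norm(x-y),4)
A=[(361.4,206.3),(319.6,220.7),(376.5,247.7),(334.4,262.4)];B=[(291.5,314.8),(326.7,281.5),(256.1,284.2),(291.2,253.3)]
C=[(51.5,324.5),(131.9,285.3),None,(70.9,196.8)]
for a,b,c in zip(A,B,C):
    print(tri(a,b,P,Q), onz(P,*a,.044).round(4), onz(Q,*b,.044).round(4), onz(W,*c,.044).round(4) if c else '')
z=.044
for c in (A,):
    X=np.array([onz(P,*a,z) for a in A]); print('centre',X.mean(0)); v=X[0]-X[2]+X[1]-X[3]; print('plate x ang',np.degrees(np.arctan2(v[1],v[0])),np.linalg.norm(v)/2)
print(rel([.5296,.259,.25],84.2))
E
```

```text
(array([ 0.6419, -0.0188,  0.0459]), np.float64(0.0014)) [ 0.6424 -0.0183  0.044 ] [ 0.6408 -0.0192  0.044 ] [ 0.6414 -0.0209  0.044 ]
(array([0.6089, 0.0717, 0.0456]), np.float64(0.0012)) [0.6094 0.0723 0.044 ] [0.6079 0.0715 0.044 ] [0.6082 0.0701 0.044 ]
(array([ 0.5518, -0.0519,  0.0462]), np.float64(0.001)) [ 0.5522 -0.0516  0.044 ] [ 0.5504 -0.0521  0.044 ] 
(array([0.5186, 0.0384, 0.0459]), np.float64(0.0009)) [0.5189 0.0388 0.044 ] [0.5173 0.0384 0.044 ] [0.5173 0.0368 0.044 ]
centre [0.58072765 0.01028908 0.044     ]
plate x ang 20.296550335018143 0.0963295038734197
{'grasp': array([0.5565, 0.2546, 0.2491]), 'shift': array([27.2,  1.5, -0.9]), 'yang': np.float64(83.83), 'zaxis': array([-1.6e-03, -3.0e-04, -1.0e+00]), 'turn': np.float64(-0.37)}
```

Request:
play_rows(commands=[27,1.5,0,0,0,-0.4,1,0,0,50,0,0,0,1,0,0,50,0,0,0,1,0,0,40,0,0,0,1,0,0,20,0,0,0,1,0,0,0,0,0,0,0.6,0,0,0,0,0,0,0.25])

```text
time_s: 2.4
tool_pos: [0.5303, 0.2598, 0.2456]
tool_rot: [0.153, 3.137, 0.001]
wrist_force: [0.1, 0.1, -0.3]
grip_width: 0.605
```

```bash
python3 - <<'E'
from h import *
s=arm.state();print(s['time_s'],s['wrist_force'],s['grip_width'],rel([.5296,.259,.088],84.2)); im,P=shot('wrist','w2.png')
E
```

```text
2.4 [ 0.05472307  0.11243194 -0.3296074 ] 0.6051492964629538 {'grasp': array([0.5305, 0.2599, 0.0906]), 'shift': array([ 0.8, -1. ,  2.6]), 'yang': np.float64(84.42), 'zaxis': array([ 1.4e-03,  6.0e-04, -1.0e+00]), 'turn': np.float64(0.22)}
```

View pics/w2.png

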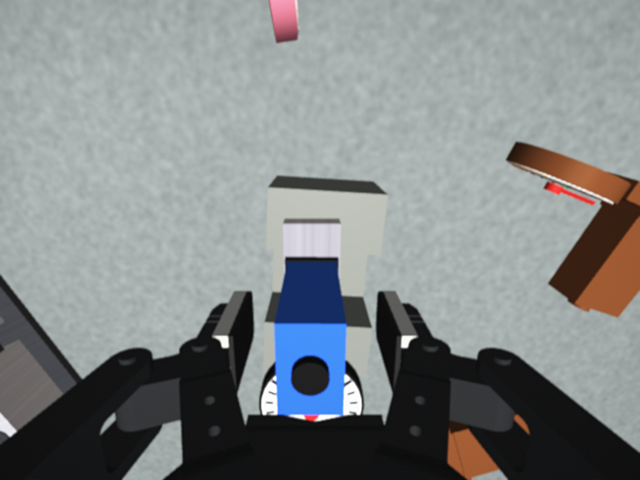

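Request:
play_rows(commands=[0.5,-1,2,0,0,0,0.2,0,0,0,0,0,0,0,0,0,0,0,0,0,0,0,0,0,0,0,0,0,0,0,0,0,0,0,0])

```text
time_s: 3.08
tool_pos: [0.5301, 0.2584, 0.244]
tool_rot: [0.153, 3.136, 0.002]
wrist_force: [-0.8, -0.2, 6.4]
grip_width: 0.246
```

```bash
python3 - <<'E'
from h import *
s=arm.state();print(s['time_s'],s['wrist_force'],s['grip_width'],rel([.5296,.259,.088],84.2))
E
```

```text
3.075 [-0.75609239 -0.15044391  6.37152694] 0.24641352509825018 {'grasp': array([0.5305, 0.2585, 0.089 ]), 'shift': array([0.9, 0.4, 1. ]), 'yang': np.float64(84.41), 'zaxis': array([ 0.0023,  0.001 , -1.    ]), 'turn': np.float64(0.21)}
```

Request:
play_rows(commands=[0,0,0,0,0,0,0,0,0,-10,0,0,0,0,0,0,-50,0,0,0,0,0,0,0,0,0,-8.6,0,0,0,0,0,0,-8.7,0,0,0,0,0,0,-8.6,0,8,-50,0,0,0,0,0,8,-50,0,0,0,0,0,8,-50,0,0,0,0,0,8,-50,0,0,0,0,0,7,-50,0,0,0,0,0,0,0,0,0,0,0,0])

```text
time_s: 4.58
tool_pos: [0.5804, 0.0067, 0.3027]
tool_rot: [0.547, -3.093, 0.002]
wrist_force: [-0.2, 0.2, -2.4]
grip_width: 0.25
```

```bash
python3 - <<'E'
from h import *
s=arm.state();print(s['time_s'],s['wrist_force'],s['grip_width'],rel([.5809,.0098,.15],110.3))
a,P=shot('wrist','w3.png'); b,Q=shot('scene','s3.png')
im=np.hstack([a[:,:,::-1][::1,::1],cv2.resize(b[200:380,220:380,::-1],(427,480),interpolation=2)]); cv2.imwrite('pics/m3.png',cv2.resize(im,(800,360)))
E
```

```text
4.575 [-0.19315185  0.2265076  -2.39682462] 0.2502975892064747 {'grasp': array([0.5805, 0.0065, 0.1477]), 'shift': array([-1.6,  3. , -2.3]), 'yang': np.float64(110.05), 'zaxis': array([ 1.0e-04, -1.3e-03, -1.0e+00]), 'turn': np.float64(-0.25)}
```

View pics/m3.png

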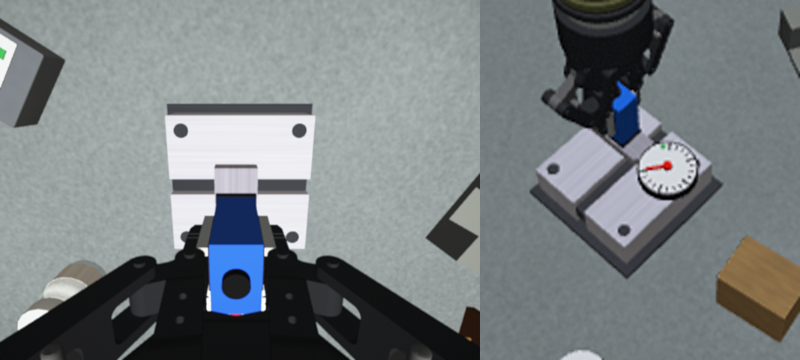

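```bash
python3 - <<'E'
from h import *
W=arm.camera_params('wrist'); im=cv2.imread('pics/w3.png'); g=cv2.GaussianBlur(cv2.cvtColor(im,cv2.COLOR_BGR2GRAY),(3,3),0).astype(float)
p,r=T(); gp=p+r.apply([0,0,.155])
def tl(X): return (r.inv().apply(X-gp)*1000).round(1)
for u in (250,270,365,385):
    c=g[225:270,u]; e=np.diff(c); a=225+np.argmin(e)+.5; b=225+np.argmax(e)+.5; print(u,a,b,tl(onz(W,u,a,.046)),tl(onz(W,u,b,.046)), 'floorside?')
for u in(300,315,330):
    print(u,g[205:272:2,u].astype(int))
for c in ((240.5,173.5),(398.5,173.5)): print('hole',tl(onz(W,*c,.046)))
for v in (235,):
    row=g[v,270:360].astype(int); print(row)
E
```

```text
250 238.5 258.5 [  6.8 -41.1 101.4] [ -6.8 -41.8 101.4] floorside?
270 238.5 258.5 [  6.8 -28.3 101.4] [ -6.8 -28.7 101.4] floorside?
365 238.5 258.5 [  6.8  32.6 101.5] [ -6.8  33.2 101.5] floorside?
385 238.5 258.5 [  6.8  45.4 101.5] [ -6.8  46.2 101.5] floorside?
300 [240 239 237 239 241 238 231 162  94 121 192 211 210 210 210 210 210 210
 210 210 210 210 210 209 210 209 151  40  28  39  39  39  39  39]
315 [239 240 238 240 241 239 232 160  88 112 181 199 198 198 198 198 198 198
 198 198 198 198 198 198 198 197 141  37  28  39  39  39  39  39]
330 [239 240 238 240 241 239 232 161  88 113 182 200 200 200 200 200 199 199
 199 199 199 199 199 199 199 198 142  38  28  39  39  39  39  39]
hole [ 48.1 -44.8 101.4]
hole [ 48.   51.4 101.6]
[234 234 234 234 235 235 235 235 235 235 234 234 235 235 234 227 215 205
 202 201 201 200 201 203 204 204 204 205 206 208 210 212 211 209 207 204
 201 200 200 203 205 206 204 202 200 198 198 200 203 204 204 204 204 206
 206 206 206 205 204 202 200 197 196 197 200 202 203 203 203 204 205 205
 209 220 231 236 237 237 237 237 237 237 237 237 237 237 237 237 237 237]
```

```bash
python3 - <<'E'
from h import *
W=arm.camera_params('wrist')
p,r=T(); gp=p+r.apply([0,0,.155])
def tl(X): return (r.inv().apply(X-gp)*1000).round(1)
for z in(.1127,.1137,.1147): print(tl(onz(W,315,223.5,z)),tl(onz(W,286,235,z)),tl(onz(W,342.5,235,z)),)
print('lower',tl(onz(W,315,218.5,.1037)))
print('dot',tl(onz(W,315,379,.1737)))
print('holes mid y', 3.3)
E
```

```text
[33.7  0.4 34.8] [ 28.3 -12.6  34.8] [28.3 12.8 34.8]
[33.9  0.4 33.8] [ 28.6 -12.5  33.8] [28.6 12.7 33.8]
[34.2  0.4 32.8] [ 28.9 -12.5  32.8] [28.9 12.7 32.8]
lower [33.8  0.5 43.8]
dot [ -1.2   0.3 -26.3]
holes mid y 3.3
```

Request:
play_rows(commands=[-0.8,3,0,0,0,-0.2,0,0,0,35,0,0,0,0,0,0,6,0,0,0,0,0,0,4,0,0,0,0,0,0,3,0,0,0,0,0,0,0,0,0,0,0])

```text
time_s: 5.42
tool_pos: [0.5798, 0.0134, 0.2552]
tool_rot: [-0.56, 3.09, -0.0]
wrist_force: [-0.9, -0.0, -3.0]
grip_width: 0.25
```

```bash
python3 - <<'E'
from h import *
s=arm.state();print(s['time_s'],s['wrist_force'],s['moment'],s['grip_width'],rel([.5809,.0098,.15],110.3))
E
```

```text
5.425 [-0.85766656 -0.03047387 -2.99051135] [-0.03200274  0.00423072 -0.0126144 ] 0.24973536320118103 {'grasp': array([0.58  , 0.0134, 0.1002]), 'shift': array([  0.4,  -3.7, -49.8]), 'yang': np.float64(110.54), 'zaxis': array([ 9.e-04, -0.e+00, -1.e+00]), 'turn': np.float64(0.24)}
```

Request:
play_rows(commands=[1,-3.5,0,0,0,0,0,0,0,2,0,0,0,0,0,0,2,0,0,0,0,0,0,1,0,0,0,0,0,0,1,0,0,0,0,0,0,0,0,0,0,0])

```text
time_s: 6.18
tool_pos: [0.58, 0.0096, 0.249]
tool_rot: [-0.56, 3.091, -0.001]
wrist_force: [-0.7, -0.6, 2.4]
grip_width: 0.246
```

```bash
python3 - <<'E'
from h import *
s=arm.state();print(s['time_s'],s['wrist_force'],s['moment'],s['grip_width'],rel([.5809,.0098,.15],110.3))
E
```

```text
6.175 [-0.68407292 -0.62161693  2.38424395] [-0.22774639  0.13209149  0.04115278] 0.2460401356797461 {'grasp': array([0.5801, 0.0095, 0.094 ]), 'shift': array([ -0.9,  -0. , -56. ]), 'yang': np.float64(110.53), 'zaxis': array([ 7.e-04, -3.e-04, -1.e+00]), 'turn': np.float64(0.23)}
```

Request:
play_rows(commands=[0,0,1,0,0,0,0,0,0,1,0,0,0,0,0,0,1,0,0,0,0,0,0,0,0,0,0,0])

```text
time_s: 6.68
tool_pos: [0.58, 0.0096, 0.2457]
tool_rot: [-0.56, 3.091, -0.0]
wrist_force: [0.2, -1.7, 2.3]
grip_width: 0.251
```

Request:
play_rows(commands=[0,0,1,0,0,0,0,0,0,0,0,0,0,0])

```text
time_s: 6.92
tool_pos: [0.58, 0.0096, 0.2452]
tool_rot: [-0.56, 3.091, -0.0]
wrist_force: [-0.8, -1.9, 6.1]
grip_width: 0.245
```

Request:
play_rows(commands=[0,0,0.5,0,0,0,0,0,0,0,0,0,0,0])

```text
time_s: 7.18
tool_pos: [0.5799, 0.0096, 0.2451]
tool_rot: [-0.56, 3.091, -0.001]
wrist_force: [-2.7, -1.8, 8.1]
grip_width: 0.248
```

Request:
play_rows(commands=[0,0,0.5,0,0,0,0,0,0,0,0,0,0,0])

```text
time_s: 7.42
tool_pos: [0.5799, 0.0096, 0.2449]
tool_rot: [-0.56, 3.09, -0.001]
wrist_force: [-2.4, -1.9, 10.4]
grip_width: 0.248
```

Request:
play_rows(commands=[0,0,0.6,0,0,0,0,0,0,0,0,0,0,0])

```text
time_s: 7.68
tool_pos: [0.5799, 0.0096, 0.2448]
tool_rot: [-0.56, 3.09, -0.001]
wrist_force: [-3.5, -1.2, 13.8]
grip_width: 0.248
```

```bash
python3 - <<'E'
from h import *
s=arm.state();print(s['time_s'],s['wrist_force'],s['moment'],s['grip_width'],rel([.5809,.0098,.15],110.3))
a,P=shot('scene','s4.png'); b,W=shot('wrist','w4.png')
im=np.hstack([cv2.resize(a[235:325,235:355,::-1],(480,360),interpolation=2),cv2.resize(b[200:440,210:424,::-1],(320,360))]);cv2.imwrite('pics/m4.png',im)
E
```

```text
7.675 [-3.50450607 -1.17895939 13.82992767] [-0.2831921   0.50640937 -0.03507025] 0.24757934555680414 {'grasp': array([0.5801, 0.0095, 0.0898]), 'shift': array([ -0.9,  -0.1, -60.2]), 'yang': np.float64(110.53), 'zaxis': array([ 1.3e-03, -3.0e-04, -1.0e+00]), 'turn': np.float64(0.23)}
```

View pics/m4.png

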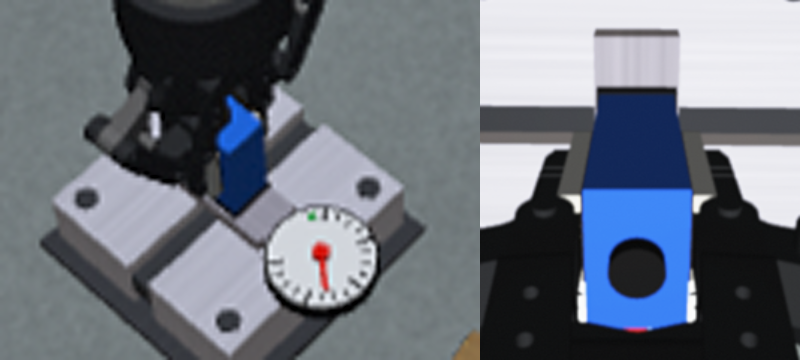

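The foot sits on the plate and the needle has moved. I hold it there for more than a second.

Request:
play_rows(commands=[0,0,0,0,0,0,0,0,0,0,0,0,0,0,0,0,0,0,0,0,0,0,0,0,0,0,0,0,0,0,0,0,0,0,0,0,0,0,0,0,0,0,0,0,0,0,0,0,0,0,0,0,0,0,0,0,0,0,0,0,0,0,0,0,0,0,0,0,0,0,0,0,0,0,0,0,0,0,0,0,0,0,0,0])

```text
time_s: 9.28
tool_pos: [0.5799, 0.0096, 0.2448]
tool_rot: [-0.56, 3.09, -0.001]
wrist_force: [-3.8, -2.5, 14.5]
grip_width: 0.251
```

```bash
python3 - <<'E'
from h import *
s=arm.state();print(s['time_s'],s['wrist_force'],s['moment'],s['grip_width'])
shot('scene','s5.png')
print(rel([.5305,.2585,.15],84.4))
E
```

```text
9.275 [-3.7901529  -2.53464494 14.53275214] [-0.22591758  0.46231052  0.04591049] 0.25084843377884597
{'grasp': array([0.58  , 0.0096, 0.0898]), 'shift': array([-41. , 250.5, -60.3]), 'yang': np.float64(110.53), 'zaxis': array([ 1.3e-03, -3.0e-04, -1.0e+00]), 'turn': np.float64(26.13)}
```

Request:
play_rows(commands=[0,0,-10,0,0,0,0,0,0,-50,0,0,0,0,-8,50,0,0,0,0,0,-8,50,0,0,0,0,0,-8,50,0,0,0,0,0,-8,50,0,0,0,0,0,-9,50.5,0,0,0,0,0,0,0,0,0,0,8.7,0,0,0,0,0,0,8.7,0,0,0,0,0,0,8.7,0,0,0,0,0,0,0,0,0,0,0,0,0,0,0])

```text
time_s: 10.82
tool_pos: [0.5302, 0.2587, 0.3026]
tool_rot: [-0.149, -3.137, 0.0]
wrist_force: [-0.5, -0.9, -2.5]
grip_width: 0.25
```

```bash
python3 - <<'E'
from h import *
s=arm.state();print(s['time_s'],s['wrist_force'],s['moment'],s['grip_width'])
print(rel([.5305,.2585,.089],84.4))
b,W=shot('wrist','w5.png');p,r=T(); gp=p+r.apply([0,0,.155])
g=cv2.cvtColor(b,cv2.COLOR_RGB2GRAY).astype(int); print(g[190:245,315]); a,P=shot('scene','s6.png')
im=np.hstack([cv2.resize(a[150:270,340:500,::-1],(480,360),interpolation=2),cv2.resize(b[100:420,180:464,::-1],(320,360))]);cv2.imwrite('pics/m6.png',im)
E
```

```text
10.825 [-0.50264875 -0.86506789 -2.50724064] [0.00264898 0.04421258 0.05000806] 0.24953138321098217
{'grasp': array([0.53  , 0.2586, 0.1476]), 'shift': array([-0.6, -0.1, 58.6]), 'yang': np.float64(84.57), 'zaxis': array([-1.3e-03, -2.0e-04, -1.0e+00]), 'turn': np.float64(0.17)}
[197 196 195 196 195 196 196 196 196 196 196 195 195 195 195 194 195 195
 195 194 196 194 195 195 194 194 194 192 173 136 103  93  93 116 164 198
 209 209 210 209 208 209 209 209 208 209 208 209 209 209 209 209 208 208
 209]
```

View pics/m6.png

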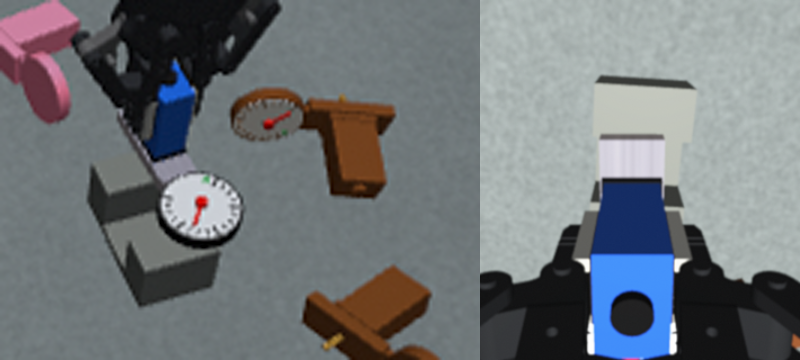

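Request:
play_rows(commands=[0,0,40,0,0,0,0,0,0,12,0,0,0,0,0,0,4,0,0,0,0,0,0,0,0,0,0,0,0,0,1,0,0,0,0,0,0,0,0,0,0,0])

```text
time_s: 11.68
tool_pos: [0.5307, 0.2588, 0.2469]
tool_rot: [0.153, 3.137, 0.001]
wrist_force: [0.6, 0.0, -2.0]
grip_width: 0.253
```

Request:
play_rows(commands=[0,0,1,0,0,0,0,0,0,0,0,0,0,0])

```text
time_s: 11.92
tool_pos: [0.5304, 0.2587, 0.2452]
tool_rot: [0.153, 3.138, 0.0]
wrist_force: [0.3, -0.9, -3.2]
grip_width: 0.25
```

Request:
play_rows(commands=[0,0,1,0,0,0,0,0,0,0,0,0,0,0])

```text
time_s: 12.18
tool_pos: [0.5305, 0.2587, 0.2442]
tool_rot: [0.153, 3.138, 0.0]
wrist_force: [-0.6, -0.7, -1.3]
grip_width: 0.247
```

Request:
play_rows(commands=[0,0,0.7,0,0,0,0,0,0,0,0,0,0,0])

```text
time_s: 12.42
tool_pos: [0.5304, 0.2587, 0.2441]
tool_rot: [0.153, 3.137, 0.0]
wrist_force: [-2.8, -1.1, 3.9]
grip_width: 0.248
```

Request:
play_rows(commands=[0,0,0,0,0,0,0.4,0,0,0,0,0,0,0.7,0,0,0,0,0,0,0.7,0,0,-15,0,0,0,0.7,0,0,-50,0,0,0,0.7,0,0,-50,0,0,0,0.7,-20,0,-50,0,0,0,0.7,0,0,0,0,0,0,0.7])

```text
time_s: 13.42
tool_pos: [0.5527, 0.2571, 0.415]
tool_rot: [0.153, 3.126, 0.008]
wrist_force: [0.7, 0.4, 0.4]
grip_width: 0.697
```

```bash
python3 - <<'E'
from h import *
s=arm.state();print(s['time_s'],s['wrist_force'],s['grip_width'],rel([.55,.258,.25],84.4)['grasp'])
im,W=shot('wrist','w7.png'); a,P=shot('scene','s7.png')
big=cv2.resize(im[110:330,200:440,::-1],None,fx=2.5,fy=2.5,interpolation=2); cv2.imwrite('pics/m7.png',big)
E
```

```text
13.425 [0.65394216 0.4364752  0.41559247] 0.6968819304695509 [0.5546 0.2578 0.26  ]
```

View pics/m7.png

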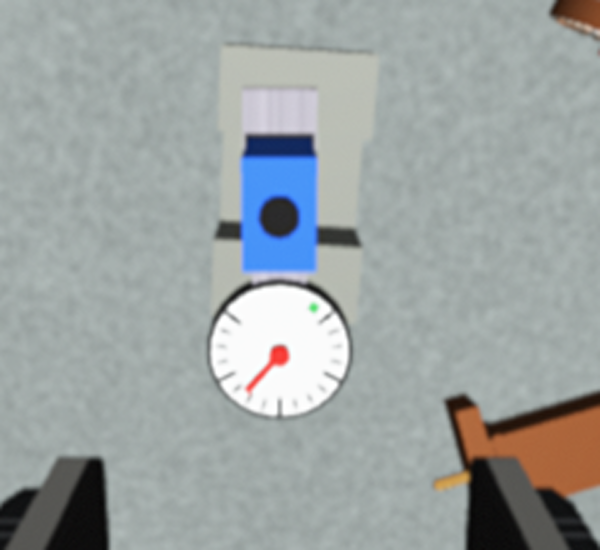

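The gauge is back on its stand, and the needle points between the 8 tick (straight down) and the 12 tick. I measure it by ray casting.

```bash
python3 - <<'E'
from h import *
W=arm.camera_params('wrist'); im=cv2.imread('pics/w7.png')
x0,y0=270,215;c=im[y0:290,x0:350]; S=6; b=cv2.resize(c,None,fx=S,fy=S,interpolation=cv2.INTER_CUBIC); h=cv2.cvtColor(b,cv2.COLOR_BGR2HSV)
def px(q): return (np.array(q)+.5)/S-.5+[x0,y0]
red=((h[...,0]<12)|(h[...,0]>168))&(h[...,1]>120)&(h[...,2]>80)
pts=np.array([onz(W,*px(p),.0625)[:2] for p in np.argwhere(red)[:,::-1]])
wh=cv2.inRange(h,(0,0,150),(180,70,255)); k=max(cv2.findContours(wh,0,1)[0],key=cv2.contourArea); e=cv2.fitEllipse(cv2.convexHull(k)); C=onz(W,*px(e[0]),.061)[:2]
# hub: area with thick red
er=cv2.erode(red.astype(np.uint8),np.ones((15,15))); hub=np.mean([onz(W,*px(p),.0625)[:2] for p in np.argwhere(er)[:,::-1]],0)
print('dial centre',C,'hub',hub,'ellipse mm',e[1])
for c0 in (C,hub):
    v=pts-c0; rr=np.hypot(*v.T); far=v[rr>.009]; print('needle max r',rr.max(), 'ang',np.degrees(np.arctan2(*far.mean(0)[::-1])))
# ticks: dark ring samples at r 20-24mm
g=cv2.cvtColor(im,cv2.COLOR_BGR2GRAY); th=np.radians(np.arange(-180,180,.5))
prof=[]
for t in th:
    vals=[]
    for r in (.0185,.0195,.0205):
        u,v=proj(W,[C[0]+r*np.cos(t),C[1]+r*np.sin(t),.061]); vals.append(cv2.getRectSubPix(g,(1,1),(float(u),float(v)))[0,0])
    prof.append(np.mean(vals))
prof=np.array(prof)
from scipy.signal import find_peaks
pk,_=find_peaks(-prof,prominence=8); print([(round(np.degrees(th[i]),1),int(prof[i])) for i in pk])
dot=onz(W,*(np.array([279,217])/2.5+[200,110]-.3),.115); print('dot',dot, 'yaw',np.degrees(np.arctan2(*(C-dot[:2])[::-1])), np.linalg.norm(C-dot[:2]))
E
```

```text
Traceback (most recent call last):
cv2.error: OpenCV(4.12.0) /io/opencv/modules/imgproc/src/shapedescr.cpp:361: error: (-201:Incorrect size of input array) There should be at least 5 points to fit the ellipse in function 'fitEllipseNoDirect'
```

```bash
cat > needle.py <<'E'
from h import *
import sys
def run(W,im,x0,y0,x1,y1,dotpx=None,S=6,thr=212):
    c=im[y0:y1,x0:x1]; b=cv2.resize(c,None,fx=S,fy=S,interpolation=cv2.INTER_CUBIC); h=cv2.cvtColor(b,cv2.COLOR_BGR2HSV)
    px=lambda q:(np.array(q)+.5)/S-.5+[x0,y0]
    red=((h[...,0]<12)|(h[...,0]>168))&(h[...,1]>120)&(h[...,2]>80)
    pts=np.array([onz(W,*px(p),.0625)[:2] for p in np.argwhere(red)[:,::-1]])
    wh=cv2.inRange(h,(0,0,thr),(180,40,255)); k=max(cv2.findContours(wh,0,1)[0],key=cv2.contourArea); e=cv2.fitEllipse(cv2.convexHull(k)); C=onz(W,*px(e[0]),.061)[:2]
    er=cv2.erode(red.astype(np.uint8),np.ones((15,15))); hub=np.mean([onz(W,*px(p),.0625)[:2] for p in np.argwhere(er)[:,::-1]],0)
    print('C',C,'hub',hub,e[1])
    for c0 in (C,hub):
        v=pts-c0; rr=np.hypot(*v.T); far=v[rr>.009]; print('max r',rr.max(),'ang',np.degrees(np.arctan2(*far.mean(0)[::-1])))
    g=cv2.cvtColor(im,cv2.COLOR_BGR2GRAY); th=np.radians(np.arange(-180,180,.5))
    prof=[]
    for t in th:
        vals=[]
        for r in (.019,.020,.021,.022):
            u,v=proj(W,[hub[0]+r*np.cos(t),hub[1]+r*np.sin(t),.061]); vals.append(cv2.getRectSubPix(g,(1,1),(float(u),float(v)))[0,0])
        prof.append(np.mean(vals))
    prof=np.array(prof)
    from scipy.signal import find_peaks
    pk,_=find_peaks(-prof,prominence=8); print([(round(float(np.degrees(th[i])),1),int(prof[i])) for i in pk])
    if dotpx is not None:
        dot=onz(W,*dotpx,.115); print('dot',dot,'yaw C',np.degrees(np.arctan2(*(C-dot[:2])[::-1])),'hub',np.degrees(np.arctan2(*(hub-dot[:2])[::-1])),np.linalg.norm(hub-dot[:2]))
E
python3 - <<'E'
from needle import *
run(arm.camera_params('wrist'),cv2.imread('pics/w7.png'),275,215,350,285,np.array([279,217])/2.5+[199.7,109.7])
E
```

```text
C [0.58202697 0.25070661] hub [0.58348146 0.25035674] (310.5714111328125, 328.0608215332031)
max r 0.018819898433442787 ang -43.70813907898563
max r 0.01755074577648965 ang -47.095139805304164
[(-136.0, 175), (-120.0, 224), (-104.5, 225), (-88.5, 226), (-72.0, 180), (-55.5, 215), (-39.0, 216), (-22.0, 224), (-6.0, 172), (11.5, 226), (28.0, 225), (45.0, 222), (61.0, 175), (77.5, 225), (93.0, 231), (108.5, 226), (124.0, 185), (139.5, 209)]
dot [0.52352326 0.25694433 0.115     ] yaw C -6.085940580255932 hub -6.269925325289455 0.06031899720181588
```

```bash
python3 - <<'E'
from needle import *
im,W=shot('wrist','w8.png'); s=arm.state(); print(s['time_s'],s['joint_vel'].round(4))
im=im[:,:,::-1].copy(); h=cv2.cvtColor(im,cv2.COLOR_BGR2HSV)
m=cv2.inRange(h,(105,150,200),(130,255,255)); d=onz(W,*cv2.minAreaRect(np.argwhere(m[100:330]>0)[:,::-1].astype(np.float32))[0]+np.array([0,100]),.115); print('bluetop',d)
q=proj(W,[.5907,.2528,.0625]).astype(int); print(q)
run(W,im,q[0]-38,q[1]-38,q[0]+38,q[1]+38)
r=((h[...,0]<12)|(h[...,0]>168))&(h[...,1]>110)&(h[...,2]>80); r[:q[1]-38]=0;r[q[1]+38:]=0;r[:,:q[0]-38]=0;r[:,q[0]+38:]=0
X=np.array([onz(W,*p,.0625)[:2] for p in np.argwhere(r)[:,::-1]]); c=X-X.mean(0); v=np.linalg.svd(c)[2][0]; print('pca',np.degrees(np.arctan2(*v[::-1])), len(X))
E
```

```text
13.575 [ 0.0024  0.0176  0.0289 -0.0007 -0.0029 -0.0001]
bluetop [0.52887392 0.25874958 0.115     ]
[314 259]
C [0.59013156 0.25232368] hub [0.5916253  0.25199568] (313.4158020019531, 331.0127868652344)
max r 0.019309991035311405 ang -43.683294088861516
max r 0.01799792113697556 ang -47.15340210704652
[(-136.5, 178), (-120.5, 229), (-105.0, 230), (-89.0, 224), (-72.0, 178), (-55.5, 223), (-39.0, 211), (-22.0, 228), (-5.0, 172), (11.5, 225), (28.0, 223), (44.5, 222), (61.0, 187), (77.0, 231), (93.0, 234), (109.0, 234), (124.0, 193), (139.5, 216)]
pca -46.7395622905081 71
```

The new picture gives the needle at −47.15°, between the 10 tick (−39°) and the 11 tick (−55.5°), so the reading is about 10.48 mm. The gauge stands at (0.529, 0.259), where it was before. Next is the rail.

```bash
python3 - <<'E'
from h import *
P=arm.camera_params('top');Q=arm.camera_params('scene')
c=onz(P,479,252.9,.032); o=onz(P,464.7,236.5,.065); print(c,o, onz(Q,163.5,329,.06))
r=np.radians(14.04); d=onz(P,479+30*np.cos(r),252.9+30*np.sin(r),.032)-c; print('raily ang',np.degrees(np.arctan2(d[1],d[0])))
print(rel([.57,-.2,.23],76))
E
```

```text
[ 0.54563621 -0.27482497  0.032     ] [ 0.57682503 -0.23591974  0.065     ] [ 0.56798326 -0.23779368  0.06      ]
raily ang -103.37526371489768
{'grasp': array([0.5495, 0.2564, 0.2533]), 'shift': array([ -64.8, -452.3,   23.4]), 'yang': np.float64(84.42), 'zaxis': array([-1.e-03, -3.e-04, -1.e+00]), 'turn': np.float64(8.42)}
```

Request:
play_rows(commands=[-6.7,-56.5,0,0,0,0,0.7,-6.7,-56.5,0,0,0,0,0.7,-6.7,-56.5,0,0,0,0,0.7,-6.7,-56.5,0,0,0,0,0.7,-6.7,-56.5,0,0,0,0,0.7,-6.7,-56.5,0,0,0,0,0.7,-6.7,-56.5,0,0,0,0,0.7,-6.7,-56.5,0,0,0,0,0.7,-6.7,-56.5,0,0,0,0,0.7,0,0,0,0,0,7.8,0.7,0,0,0,0,0,0,0.7,0,0,0,0,0,0,0.7])

```text
time_s: 15.08
tool_pos: [0.5606, -0.2544, 0.4073]
tool_rot: [-0.361, -3.118, -0.002]
wrist_force: [-0.4, -0.1, 0.2]
grip_width: 0.7
```

```bash
python3 - <<'E'
from h import *
im,W=shot('wrist','w9.png'); s=arm.state(); print(s['time_s'],s['joint_vel'].round(3)); print(rel([.57,-.236,.23],76.6))
h=cv2.cvtColor(im,cv2.COLOR_RGB2HSV)
for nm,lo,hi in(('or',(5,180,100),(22,255,255)),('gr',(45,100,60),(85,255,255)),('wh',(0,0,215),(180,40,255))):
    n,l,st,c=cv2.connectedComponentsWithStats(cv2.inRange(h,lo,hi))
    for i in range(1,n):
        if st[i,4]>25: print(nm,st[i],c[i].round(1),cv2.minAreaRect(np.argwhere(l==i)[:,::-1].astype(np.float32)))
E
```

```text
15.125 [ 0.006 -0.006 -0.01  -0.003 -0.     0.006]
{'grasp': array([ 0.5605, -0.2541,  0.2526]), 'shift': array([-5.1, 19.7, 22.7]), 'yang': np.float64(76.79), 'zaxis': array([-0.0016,  0.001 , -1.    ]), 'turn': np.float64(0.19)}
or [330 211  17  27 145] [336.  218.6] ((333.1556396484375, 222.49029541015625), (15.967135429382324, 24.612323760986328), 41.423667907714844)
gr [357 179   7   7  47] [360.  181.9] ((360.0, 182.0), (6.0, 6.0), 90.0)
wh [ 520   75  120  122 6827] [586.5 138.5] ((591.5294799804688, 136.38238525390625), (56.76603317260742, 144.57330322265625), 59.03623962402344)
wh [ 551  160   89   95 4436] [600.7 208.4] ((605.4614868164062, 207.80767822265625), (50.978267669677734, 105.67758178710938), 60.2551155090332)
wh [ 208  168  163   61 7850] [287.8 195.4] ((289.0, 198.0), (60.0, 162.0), 90.0)
wh [202 339  12  11  88] [208.6 343.5] ((207.5, 344.0), (10.0, 11.0), 90.0)
wh [416 339  12  11  90] [420.5 343.5] ((421.5, 344.0), (10.0, 11.0), 90.0)
wh [472 343  38  14 230] [488.7 347.9] ((489.50347900390625, 347.80230712890625), (10.434497833251953, 37.647193908691406), 78.02386474609375)
```

View pics/w9.png

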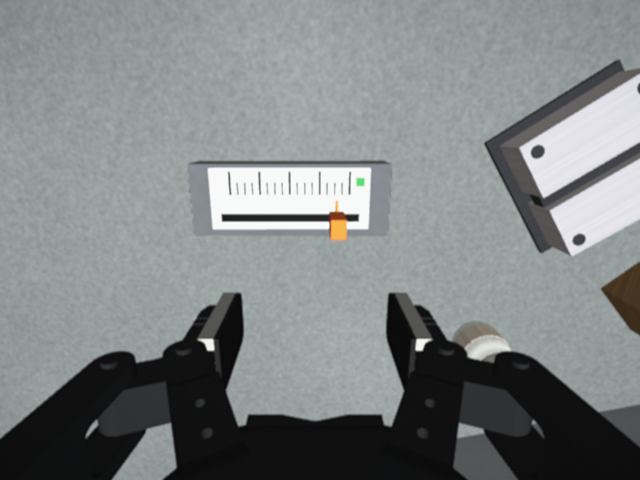

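```bash
python3 - <<'E'
from h import *
W=arm.camera_params('wrist'); im=cv2.imread('pics/w9.png'); g=cv2.cvtColor(im,cv2.COLOR_BGR2GRAY)
p,r=T(); gp=p+r.apply([0,0,.155]); tl=lambda X:(r.inv().apply(X-gp)*1000).round(2)
from scipy.signal import find_peaks
for rows in((173,176),(185,191)):
    l=255-g[rows[0]:rows[1]].mean(0); pk,_=find_peaks(l[205:372],prominence=12); pk=pk+205
    sub=[k+.5*(l[k-1]-l[k+1])/(l[k-1]-2*l[k]+l[k+1]) for k in pk]; print(np.round(sub,1)); print([float(tl(onz(W,u,sum(rows)/2,.032))[1]) for u in sub])
h=cv2.cvtColor(im,cv2.COLOR_BGR2HSV); o=cv2.inRange(h,(5,150,100),(25,255,255))
for v in (203,205,207,209): 
    u=np.where(o[v,300:380])[0]+300; print(v,u, tl(onz(W,u.mean(),v,.034)) if len(u) else '')
top=cv2.inRange(h,(5,150,200),(25,255,255)); top[:217]=0; c=np.argwhere(top)[:,::-1]; print(c.min(0),c.max(0),'block top',tl(onz(W,*((c.min(0)+c.max(0))/2),.071)))
print('grasp',gp)
E
```

```text
[228.6 258.9 289.  319.2 349.6]
[-80.35, -52.15, -24.1, 3.97, 32.3]
[229.4 236.9 244.4 251.9 259.2 266.8 274.3 281.8 289.2 296.8 304.3 311.8
 319.2 326.6 334.2 341.6 349.1 357.8 361.7]
[-80.48, -73.35, -66.37, -59.29, -52.38, -45.24, -38.22, -31.15, -24.2, -17.04, -10.01, -2.97, 3.99, 11.02, 18.09, 25.11, 32.11, 40.31, 44.02]
203 [336] [  6.8   19.94 218.67]
205 [336] [  4.88  19.97 218.67]
207 [336] [  2.95  20.   218.67]
209 [336] [  1.02  20.03 218.66]
[331 220] [346 239] block top [ -9.1   20.29 181.65]
grasp [ 0.56051349 -0.25406293  0.25264848]
```

Request:
play_rows(commands=[-9,20,0,0,0,0,0.7,0,0,50,0,0,0,0.7,0,0,50,0,0,0,0.6,0,0,50,0,0,0,0.5,0,0,30,0,0,0,0.5,0,0,10,0,0,0,0.5,0,0,0,0,0,0,0.5])

```text
time_s: 16.0
tool_pos: [0.575, -0.237, 0.2184]
tool_rot: [-0.364, -3.12, -0.0]
wrist_force: [0.4, -0.2, 0.8]
grip_width: 0.501
```

```bash
python3 - <<'E'
from h import *
s=arm.state(); print(s['time_s'],s['wrist_force'],s['grip_width'],rel([0,0,0])['grasp']); im,W=shot('wrist','w10.png')
cv2.imwrite('pics/m10.png',im[:,:,::-1][::1,::1])
E
```

```text
16.0 [ 0.37653445 -0.20265646  0.77527616] 0.5007495997503763 [ 0.575  -0.2369  0.0634]
```

View pics/m10.png

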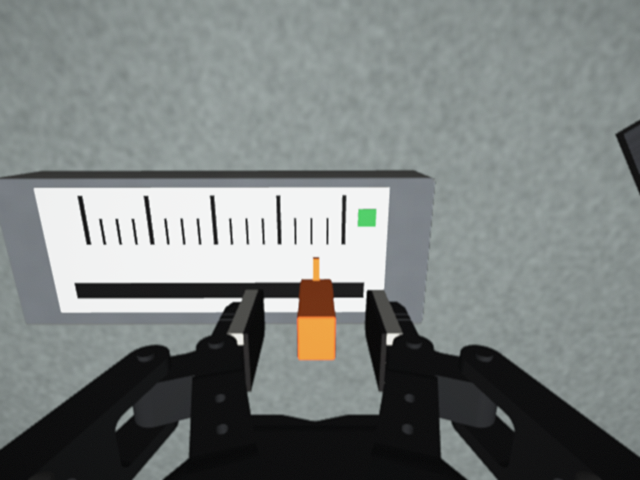

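The fingers are centred on the marker. I close on it and slide it.

Request:
play_rows(commands=[0,0,0,0,0,0,0.1,0,0,0,0,0,0,0.1,0,0,0,0,0,0,0.1,0,0,0,0,0,0,0.1,0,-10,0,0,0,0,0.1,0,-15,0,0,0,0,0.1,0,-15,0,0,0,0,0.1,0,-12,0,0,0,0,0.1,0,-10,0,0,0,0,0.1,0,0,0,0,0,0,0.1,0,0,0,0,0,0,0.1])

```text
time_s: 17.42
tool_pos: [0.5606, -0.2994, 0.2202]
tool_rot: [0.366, 3.117, -0.004]
wrist_force: [-1.5, -1.4, 4.9]
grip_width: 0.149
```

```bash
cat > mk.py <<'E'
from h import *
from scipy.signal import find_peaks
def run(f):
    im,W=shot('wrist',f); s=arm.state(); print(s['time_s'],s['wrist_force'].round(1),s['grip_width'],rel([0,0,0])['grasp'])
    h=cv2.cvtColor(im,cv2.COLOR_RGB2HSV); g=cv2.cvtColor(im,cv2.COLOR_RGB2GRAY); p,r=T(); gp=p+r.apply([0,0,.155]); tl=lambda X:(r.inv().apply(X-gp)*1000)
    o=cv2.inRange(h,(5,150,100),(25,255,255)); n,l,st,c=cv2.connectedComponentsWithStats(o)
    i=1+np.argmax(st[1:,4]); print('orange',st[i])
    y=st[i,1]; P=[]
    for v in range(y+2,y+20,2):
        u=np.where(l[v]==i)[0]
        if 0<len(u)<12: P.append(tl(onz(W,u.mean(),v,.034))[1])
    print('pointer y',np.round(P,2))
    cols=[]
    for v in range(150,y,4):
        L=255-cv2.GaussianBlur(g,(3,3),0)[v].astype(float); pk,_=find_peaks(L,prominence=40,width=(None,12))
        if len(pk)>=9: print(v,[round(float(tl(onz(W,u,v,.032))[1]),1) for u in pk])
E
python3 -c "import mk;mk.run('w11.png')"
```

```text
17.475 [-0.3 -2.5  5.1] 0.15073443379332468 [ 0.5611 -0.2998  0.0652]
orange [ 296  255   38  100 2781]
pointer y [-0.65 -0.42 -0.42 -0.42 -0.42 -0.42 -0.42 -0.42 -0.42]
214 [-35.7, -7.6, 20.8, 41.8, 48.8, 55.8, 62.8, 69.8, 77.3]
218 [-35.8, -28.8, -21.7, -14.7, -7.7, -0.6, 6.4, 13.4, 20.5, 27.9, 35.0, 42.0, 49.0, 56.0, 63.1, 70.1, 77.1]
222 [-35.9, -28.9, -21.8, -14.8, -7.7, -0.6, 6.4, 13.5, 20.5, 27.6, 34.6, 41.7, 48.7, 55.8, 62.8, 69.9, 76.9]
226 [-35.6, -28.5, -21.9, -14.8, -7.7, -0.6, 6.4, 13.5, 20.6, 27.7, 34.7, 41.8, 48.9, 56.0, 63.0, 70.1, 77.2]
230 [-35.7, -28.6, -21.5, -14.4, -7.7, -0.6, 6.5, 13.6, 20.7, 27.8, 34.9, 42.0, 49.0, 56.1, 62.8, 69.9, 77.0]
234 [-35.9, -28.7, -21.6, -14.5, -7.8, -0.6, 6.5, 13.6, 20.7, 27.9, 35.0, 41.6, 48.8, 55.9, 63.0, 70.1, 77.2]
238 [-36.0, -28.8, -21.7, -14.5, -7.3, -0.6, 6.5, 13.7, 20.8, 27.9, 34.6, 41.8, 48.9, 56.1, 63.2, 69.9, 77.0]
```

Request:
play_rows(commands=[0,3.4,0,0,0,0,0.1,0,0,0,0,0,0,0.1,0,0,0,0,0,0,0.1])

```text
time_s: 17.85
tool_pos: [0.5615, -0.2957, 0.2202]
tool_rot: [0.366, 3.117, -0.003]
wrist_force: [-0.4, -0.8, 4.8]
grip_width: 0.149
```

```bash
python3 -c "import mk;mk.run('w12.png')"|grep -v "^2[23][^2]"
```

```text
17.9 [ 0.9 -0.8  5.1] 0.14926956767379632 [ 0.5619 -0.2961  0.0652]
orange [ 296  255   38  100 2769]
pointer y [-0.37 -0.37 -0.37 -0.37 -0.37 -0.37 -0.37 -0.37 -0.37]
214 [-39.6, -11.5, 16.9, 38.0, 45.0, 52.0, 59.0, 66.0, 73.4]
218 [-39.7, -32.7, -25.7, -18.6, -11.6, -4.5, 2.5, 9.5, 17.0, 24.0, 31.1, 38.1, 45.1, 52.1, 59.2, 66.2, 73.2]
222 [-39.9, -32.8, -25.7, -18.7, -11.6, -4.6, 2.5, 9.6, 16.6, 23.7, 30.7, 37.8, 44.8, 51.9, 58.9, 66.0, 73.4]
```

Request:
play_rows(commands=[0,0,0,0,0,0,0.4,0,0,0,0,0,0,0.5,0,0,0,0,0,0,0.5,0,0,-20,0,0,0,0.5,0,0,-50,0,0,0,0.5,0,0,-50,0,0,0,0.5,0,0,-40,0,0,0,0.5,0,0,0,0,0,0,0.5,0,0,0,0,0,0,0.5])

```text
time_s: 19.02
tool_pos: [0.5604, -0.2946, 0.3777]
tool_rot: [-0.366, -3.119, -0.001]
wrist_force: [-0.7, 0.3, 0.4]
grip_width: 0.5
```

```bash
python3 - <<'E'
import mk; mk.run('w13.png')
from h import *
a,P=shot('wrist','w14.png'); b,Q=shot('scene','s14.png')
im=np.hstack([cv2.resize(a[150:270,190:390,::-1],(500,300),interpolation=2),cv2.resize(b[170:270,360:460,::-1],(300,300),interpolation=2)]);cv2.imwrite('pics/m14.png',im)
E
```

```text
19.075 [-0.4 -0.  -0.4] 0.4978478367107254 [ 0.5598 -0.2942  0.2218]
orange [304 198  19  41 503]
pointer y [-1.96 -1.96 -1.96 -1.96 -1.96]
178 [-41.1, -34.3, -27.5, -19.8, -13.0, -6.2, 0.6, 8.3, 15.1, 21.9, 28.7, 36.4, 43.2, 50.0, 56.9, 64.5, 71.3, 81.6]
182 [-41.3, -34.4, -26.7, -19.9, -13.1, -6.2, 0.6, 8.3, 15.2, 22.0, 28.8, 36.5, 43.4, 50.2, 57.0, 63.9, 71.6]
186 [-41.4, -34.5, -26.8, -20.0, -13.1, -6.2, 0.6, 8.3, 15.2, 22.1, 28.9, 35.8, 43.5, 50.4, 57.2, 64.1, 70.9]
```

View pics/m14.png

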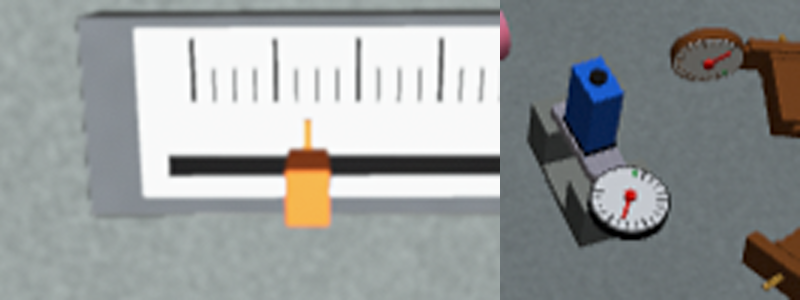

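```bash
python3 -c "
from h import *
print(arm.finish_job())"
```

```text
the job is handed in; nothing more can be done
None
```

The job is done and handed in at about 19 s of the 62 s allowed.

- **Pressing:** I took the blue gauge from its stand and pressed it into the middle of the groove until the foot sat flat. The total on the plate was about 17 N by the wrist force. I held it there for about 1.6 s, and the hand's height did not change during the hold.
- **Putting back:** I set the gauge back upright on its stand at (0.529, 0.259), within about 1 mm of where it started. The probe's force on the stand was not read separately. In the last picture it stands level with its foot across both rails.
- **Reading and marker:** The needle reads about 10.47 mm, about halfway between the 10 and 11 ticks. I slid the marker there. It first went about 3 mm too far along the scale (10.97), and I corrected it before letting go.
- **Last checks:** After release, the marker's pointer stands at about 10.4 on the rail scale, about 0.06 mm below the reading. The robot was clear of everything, and I never went near the carton or the jar.
- **Disagreements:** The dial centre taken from the white face and from the red hub differed by about 1.5 mm, giving needle angles of −43.7° and −47.1°. Reading the needle against its two neighbouring ticks settled this at 10.47. One needle measurement used a camera pose from while the arm was still settling, so I repeated it with a new picture.

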